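# Clear and flip open the tackle bin lid

### The job

With fingertips only, push the slate whetstone sideways off the galvanised bin lid so that it lies flat on the larch plank to either side, wholly clear of the lid. Then lift the lid by pushing up under its front lip and flip it over backwards past upright, so that it stays open by its own weight. Do not pick anything up or let the whetstone drop off the shelf, and leave the glass float, the oarlock and the yellow disgorger where they are.

Things in the scene. Friction and masses are not known exactly. Their poses are not given: they have to be found in the camera images.
- tackle: Fixed larch shelf, galvanised open bin in its middle. Origin: centre of the bin's underside, on the bench; x points from the lid's lip to its hinge (yaw 34 to 69 degrees), y left of that, z up. Bin 140 (x) x 160 (y) x 108 mm high; front wall at x=-70 mm, nothing of the shelf before x=-73. Larch plank on each side: top z=115 mm, |y|=82 to 258 mm, x=-73 to 97 mm.
- lid (a joint): Hinge of the flat steel lid, rad: 0 closed (level), grows as its front rises, 1.57 upright, stop at 2.0 (leaning back, open). Nearly free hinge, lid about 0.35 kg: short of upright it falls shut, beyond it falls open. Lid 160 mm wide (y), 6 mm thick, mid thickness at the pin's height: closed, top at z=116 mm, underside 110 mm above the bench.
- lip (a point): Middle of the lip's front end, mid thickness, 180 mm from the hinge pin; moves with the lid. The lip is 90 mm wide (y), 6 mm thick, ends in an 8 mm thick rolled bead, and when closed juts 40 mm out beyond the bin's front wall, free underneath.
- lid_hinge (a point): Middle of the hinge pin, at x=70 mm, y=0, z=113 mm in the frame of tackle; the pin runs along the shelf's y. Its axes turn with the lid.
- whetstone: Dark grey slate whetstone 100 x 42 x 22 mm, about 0.25 kg, lying flat on the closed lid. Origin: centre of its underside; x along its length, which starts roughly along the shelf's x.
- float: Green glass float, a 68 mm ball with a flat foot, 66 mm tall, standing near the outer end of one of the planks. Origin: centre of its foot.
- oarlock: Bronze oarlock lying flat near the outer end of the other plank, 117 mm long, 72 mm wide, 14 mm thick. Origin: underside of its middle; x along its length, horns to +x.
- disgorger: Yellow plastic hook disgorger, a rod with flat handle 166 mm long, 18 mm wide, 10 mm thick, lying on the bench in front of the shelf. Origin: centre of its underside; x along its length.
Things that resemble listed ones, but are neither listed nor needed, are in the scene too. What is meant by the whetstone is not orange, pink or turquoise, and is the smaller of those in its own colour.

How it is judged:
On the way, in this order (a step that is already met when the one before it is completed fails the run):
1. the whetstone lies on a plank beside the closed lid ((y of whetstone in the frame of tackle above 0.102 m or y of whetstone in the frame of tackle below -0.102 m) and z of whetstone in the frame of tackle above 0.11 m and angle between whetstone's own z axis and vertical below 0.1 rad and value of joint lid below 0.1 rad), for 0.2 s.
2. the lid has gone over past upright to its stop (value of joint lid above 1.9 rad), for 0.2 s.
At the end, for the whole second after the job is handed in: The lid rests open at its stop (over 1.9 rad); the whetstone lies flat and still on a plank, its middle at least 102 mm to the side of the bin's middle; float, oarlock and disgorger within 15 mm of where they were (value of joint lid above 1.9 rad and velocity of joint lid below 0.1 rad/s and (y of whetstone in the frame of tackle above 0.102 m or y of whetstone in the frame of tackle below -0.102 m) and z of whetstone in the frame of tackle between 0.11 and 0.121 m and angle between whetstone's own z axis and vertical below 0.1 rad and linear speed of whetstone below 0.02 m/s and distance of each of float, oarlock, disgorger from where it was at the start of the episode below 0.015 m); the robot touches nothing.
It fails at once if the whetstone was picked up (over 10 mm off the lid) (z of whetstone in the frame of tackle above 0.126 m).
It fails at once if the whetstone fell off the shelf (z of whetstone in the frame of tackle below 0.09 m).
It fails at once if the lid was raised with the whetstone still on it (value of joint lid above 0.12 rad and y of whetstone in the frame of tackle between -0.098 and 0.098 m).
It fails at once if the float was disturbed (distance of float from where it was at the start of the episode above 0.015 m or angle between float's own z axis and vertical above 0.3 rad).
It fails at once if the oarlock or the disgorger was disturbed (distance of any of oarlock, disgorger from where it was at the start of the episode above 0.015 m).
It also fails if it takes over 51 s, if anything falls off the work surface, if the arm or the gripper's body presses on something with over 40 N, if the wrist force passes 120 N, or if a joint passes its speed limit or range.

### The arm

A 6-joint arm with a two-finger parallel gripper is mounted at the origin on the work surface. World frame = base frame: x ahead of the robot, y to its left, z up, the work surface at z = 0. Lengths are in m, angles in rad, forces in N, time in s.
With the tool pointing down it reaches from about 0.25 to 0.85 m from the base axis. Payload 12.5 kg.
Tool frame: the origin (TCP) lies at the very end of the fingers, on their centre line; the grasp point (between the pads) lies 19 mm behind it; z points along the fingers, y is the direction in which the jaws open and shut (so a half turn about z gives the same grasp; the last joint's range is limited). The gripper opens to 93 mm and grips with 3 to 60 N. Pads are 15 mm wide; open, the fingers measure 128 mm over their backs; the gripper's body (75 mm by 188 mm) begins 65 mm behind the grasp point.
Start: joints at [1.095, 0.351, 1.652, -0, 1.139, -0.085], TCP at [0.209, 0.509, 0.219] pointing down, gripper open.
Joint ranges: [-2.75, 2.75], [-0.79, 2.1], [0.01, 2.65], [-1.57, 4.71], [0.07, 3.14], [-2.87, 2.87]. Speed limits (rad/s): [2.22, 2.22, 2.79, 3.14, 3.14, 3.14].

### API

Orientations are given as a unit quaternion [w, x, y, z].
In Python, from cell import bot gives the robot as it stands.
- The arm moves only by the tool drive_tool, never from a script. Its argument "series" is a list of rows, each a list of 3 entries, a list of its own where there are three numbers: the shift along the tool's x, y, z in cm, then the turn, a rotation vector about the tool's x, y, z in rad, then the opening in per cent of the stroke, from 0 (shut) to 100 (fully open). In form: [[[dx, dy, dz], [ax, ay, az], jaw], ...]. A call has 1 to 10 rows; each row is the pose to reach, as a shift and turn from the pose measured when the call began, along the tool's axes at that moment; what a row does not reach only later rows make up. A row lasts 1/8 s, in which the tool goes at most 62.5 mm and 10.7 degrees, less where a joint would pass 70% of its speed; a pose out of reach is approached as far as the arm can. A call with a gripper value outside its range is refused whole. The fingers move at their own pace and stop on an object; "grip_force" is the grip in N (left out, the last holds). Time passes only in rows, so rows that repeat a pose let the fingers close. It gives the time, the measured TCP pose, the force and the opening at its end, in the units of the state.
- bot.observe(): the state, without advancing time (a new reading comes with each control period).
- bot.camera(name): name is "scene" or "top"; returns a dict with "img" (480x640x3 uint8, blue, green, red), "vfov" (degrees; the focal length in pixels is half the picture's height over the tangent of half this angle, whatever the lens; pixels are square), "cx", "cy" (the principal point, pixels), "k1" (the pictures are not rectified: a ray, as slopes to the right and down, at radius r is drawn at 1 + k1 r^2 times it, then the intrinsics apply), "pose" (4x4, takes a point from camera to world coordinates). Camera axes: x right, y down, z forward; pixel columns grow to the right and rows downward; lengths in m; the calibration is good to about 2 mm. A picture is of the moment at which its call begins. There is no depth.
- bot.close_job(): hands the job in, once; it reports no verdict.
Trained networks look in a picture, given as the dict that the camera call returned (one of the last four; its "shot" number tells which), for a name from the list of things; names that differ only in an ending like _2 or _b are one class to them, and where a whole thing is asked for, a point or a joint stands for the part that bears it (a point fixed in the world has none). Each returns a list of dicts, best first, with "p" (0 to 1); they miss things now and then, are a little off and sometimes report something else, mostly with a low value. They report only what shows in the picture. A call takes as long as a camera call. They do not tell look-alikes from the thing itself.
- bot.spot_in(query, picture): "extent" ([left, top, width, height] in pixels, round what is visible of it).
- bot.masks_of(query, picture): "pixels" (480x640 bool, what is visible of it) and "extent" ([left, top, width, height] in pixels, round what is visible of it).
The state is a dict: "time": time; "qpos": joint angles; "qvel": joint speeds; "joint_efforts": joint torques, N m; "position": TCP position; "orientation": TCP orientation; "wrist_force": force on the tool from outside, world axes, zero at the start; "wrist_torque": the same for the moment, N m; "gripper_width": finger opening in m.
Only numpy, scipy, OpenCV 4.12 (cv2) and the standard library are available. Lean on these libraries where they do the work, as an engineer would, in place of code of your own. Each camera call takes 0.05 s, during which the arm holds its last target. There are 200 camera calls.

## Working session

There is one attempt and no reset: what is moved stays moved. The work goes in short steps, Python scripts to look and compute and a tool call to move; the robot and the scene stay as the last step left them, time stands still between calls to the robot, and variables do not carry over. Pictures are saved under pics/ and viewed, about 8 in all and at most 12, crops included, and the job is handed in when it is done.

Besides the shell and the picture viewer there is one more tool, called after "Call:" as a command line: name --argument value ..., lists and objects as JSON in quotes. drive_tool: Moves the arm, as the interface text tells. Its arguments: {"type":"object","properties":{"series":{"type":"array"},"grip_force":{"type":"number"}},"required":["series"]}

```bash
mkdir -p pics; ls; cat > h.py <<'E'
import numpy as np, cv2
from cell import bot
def ray(c,u,v):
    f=240/np.tan(np.radians(c["vfov"])/2)
    d=np.array([(u-c["cx"])/f,(v-c["cy"])/f]); s=d.copy()
    for _ in range(30): s=d/(1+c["k1"]*(s@s))
    P=np.array(c["pose"]); return P[:3,3],P[:3,:3]@np.array([s[0],s[1],1])
def at(c,u,v,z):
    o,d=ray(c,u,v); return o+d*(z-o[2])/d[2]
def px(c,p):
    f=240/np.tan(np.radians(c["vfov"])/2); P=np.array(c["pose"])
    q=P[:3,:3].T@(np.array(p)-P[:3,3]); s=q[:2]/q[2]; s=s*(1+c["k1"]*(s@s))
    return s*f+[c["cx"],c["cy"]]
E
python3 - <<'E'
from h import *
cs={}
for n in("scene","top"):
    c=bot.camera(n); cs[n]=c; cv2.imwrite(f"pics/{n}0.png",c["img"])
    print(n,c["vfov"],c["k1"],np.round(c["pose"],3).tolist())
    for q in("tackle","lid","whetstone","float","oarlock","disgorger"):
        for r in bot.masks_of(q,c)[:4]:
            m=r["pixels"].astype(np.uint8); print(q,round(r["p"],2),r["extent"],cv2.minAreaRect(cv2.findNonZero(m)) if m.any() else 0, c["img"][m>0].mean(0).round())
print(bot.observe())
E
```

```text
pics
scene 56.493049589518805 -0.09695616717722055 [[0.113, 0.869, -0.481, 0.972], [0.994, -0.091, 0.068, -0.073], [0.015, -0.486, -0.874, 0.784], [0.0, 0.0, 0.0, 1.0]]
tackle 0.77 [201.8, 109.1, 217.9, 279.5] ((306.66845703125, 238.8663330078125), (119.16915893554688, 273.2615966796875), 26.28826332092285) [127. 136. 143.]
lid 0.68 [254.1, 173.4, 114.2, 99.0] ((307.3859558105469, 217.38522338867188), (100.86832427978516, 83.10367584228516), 24.623563766479492) [206. 193. 178.]
whetstone 0.93 [209.2, 135.4, 64.1, 51.9] ((243.50003051757812, 163.00001525878906), (28.174455642700195, 65.29318237304688), 63.43495178222656) [ 33. 103. 177.]
whetstone 0.88 [403.9, 259.8, 56.0, 30.5] ((431.852783203125, 273.9390869140625), (25.078962326049805, 55.430206298828125), 85.91438293457031) [144. 114. 179.]
whetstone 0.88 [130.7, 200.7, 51.5, 38.1] ((159.04994201660156, 218.68798828125), (23.01352882385254, 52.95345687866211), 54.090274810791016) [147. 141.  47.]
whetstone 0.84 [288.2, 209.1, 61.6, 42.2] ((315.90087890625, 228.81211853027344), (60.0496826171875, 26.706878662109375), 22.38013648986
[... 1988 characters left out ...]
'qpos': array([ 1.09541553e+00,  3.50667132e-01,  1.65180127e+00, -2.79362789e-05,
        1.13912726e+00, -8.46415794e-02]), 'qvel': array([-2.97706930e-04, -1.50374637e-03,  2.06150839e-03, -2.98350230e-04,
       -7.46186307e-04,  9.31494531e-05]), 'joint_efforts': array([-2.09003571e-05, -4.97180343e+01, -2.85441184e+01,  7.00046145e-02,
        2.23319326e-02,  2.62669545e-05]), 'position': array([0.20947368, 0.50852425, 0.21865009]), 'orientation': array([ 1.17761529e-05,  1.94123392e-01,  9.80977119e-01, -4.95471118e-06]), 'wrist_force': array([-0.77575375,  0.05971864, -0.18877314]), 'wrist_torque': array([-0.04050423, -0.05138467, -0.03463535]), 'gripper_width': 0.09263574044351486}
```

View pics/top0.png

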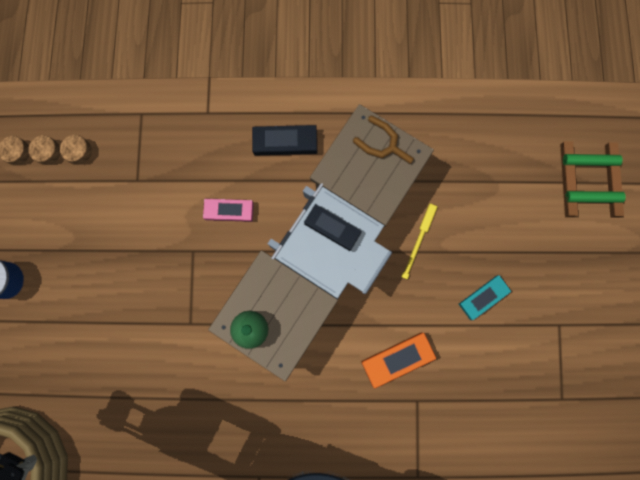

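View pics/scene0.png

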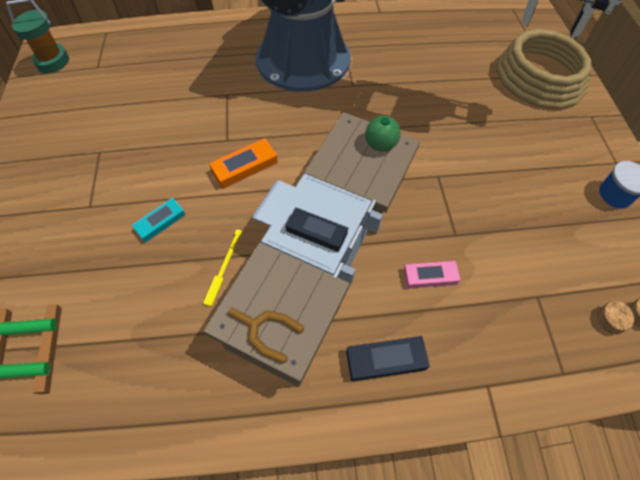

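The top view shows the lid at about (335,245), with its lip toward (375,275). The small dark whetstone lies on the lid at (333,227). The float is at (249,329), the oarlock at (386,144) and the disgorger at (418,240). The larger dark look-alike is on the bench at (284,140). Next I'll fit the shelf pose.

```bash
cat >> h.py <<'E'
def sh(T,p):  # shelf->world
    x,y,a=T; c,s=np.cos(a),np.sin(a); p=np.atleast_2d(p)
    return np.c_[x+c*p[:,0]-s*p[:,1],y+s*p[:,0]+c*p[:,1],p[:,2]]
def inv(T,p):
    x,y,a=T; c,s=np.cos(a),np.sin(a); d=np.array(p)-[x,y,0]
    return np.array([c*d[0]+s*d[1],-s*d[0]+c*d[1],d[2]])
E
python3 - <<'E'
from h import *
from scipy.optimize import least_squares
M=np.array([[97,-258,115],[-73,-258,115],[97,258,115],[-73,258,115],[-110,-45,113],[-110,45,113]])/1e3
c=bot.camera("top"); s=bot.camera("scene")
ot=np.array([(361,105),(433,150),(212,327),(286,380),(391,257),(359,293)])
os_=np.array([(300,382),(207,332),(419,142),(345,113),(254,217),(276,182)])
def res(T):
    W=sh(T,M); return np.r_[[px(c,w) for w in W]-ot,[px(s,w) for w in W]-os_].ravel()
r=least_squares(res,[.45,-.05,1.0],loss="soft_l1"); T=r.x; print(T,np.degrees(T[2])); print(r.fun.reshape(-1,2).round(1))
np.save("T.npy",T)
for n,k in((c,"top"),(s,"scene")):
    for q,z in(("whetstone",.138),("float",.148),("oarlock",.129),("disgorger",.01)):
        for d in bot.masks_of(q,n)[:5]:
            m=d["pixels"].astype(np.uint8); b=cv2.boxPoints(cv2.minAreaRect(cv2.findNonZero(m)))
            if q=="whetstone" and not(abs(inv(T,at(n,*b.mean(0),z))[:2]).max()<.1): continue
            print(k,q,round(d["p"],2),inv(T,at(n,*b.mean(0),z)).round(3),[inv(T,at(n,*p,z))[:2].round(3).tolist() for p in b])
print(bot.observe()["time"],"lip world",sh(T,[[-.11,0,.113],[.07,0,.113]]).round(3))
E
```

```text
[ 0.57291019 -0.02176643  0.99719149] 57.134863927123305
[[-1.9 -3. ]
 [ 1.1 -1.7]
 [-5.5  0.7]
 [-2.2  0. ]
 [ 0.1 -5.4]
 [ 6.  -0.7]
 [-0.  -0. ]
 [-4.6 -1.1]
 [ 2.7 -1.4]
 [-1.2 -1.7]
 [-1.9  0.1]
 [ 1.1 -1.9]]
top whetstone 0.76 [ 0.005 -0.02   0.138] [[0.056, 0.005], [0.058, -0.042], [-0.045, -0.045], [-0.047, 0.001]]
top float 0.69 [0.026 0.215 0.148] [[0.072, 0.208], [0.015, 0.171], [-0.02, 0.223], [0.036, 0.26]]
top oarlock 0.86 [ 0.007 -0.209  0.129] [[0.065, -0.178], [0.063, -0.247], [-0.051, -0.24], [-0.048, -0.171]]
top disgorger 0.88 [-0.146 -0.111  0.01 ] [[-0.15, -0.028], [-0.122, -0.192], [-0.142, -0.196], [-0.17, -0.032]]
scene whetstone 0.89 [ 0.007 -0.028  0.138] [[-0.041, -0.056], [-0.05, -0.004], [0.056, -0.0], [0.061, -0.051]]
scene float 0.66 [0.029 0.21  0.148] [[-0.012, 0.188], [0.005, 0.269], [0.069, 0.232], [0.05, 0.155]]
scene float 0.63 [-0.012 -0.022  0.148] [[-0.09, -0.099], [-0.12, 0.063], [0.07, 0.06], [0.08, -0.095]]
scene oarlock 0.93 [ 0.01  -0.215  0.129] [[-0.046, -0.248], [-0.049, -0.176], [0.067, -0.183], [0.065, -0.251]]
scene disgorger 0.87 [-0.144 -0.119  0.01 ] [[-0.143, -0.198], [-0.168, -0.034], [-0.145, -0.034], [-0.122, -0.197]]
1.2 lip world [[ 0.513 -0.114  0.113]
 [ 0.611  0.037  0.113]]
```

```bash
python3 - <<'E'
from h import *
T=np.load("T.npy")
L=[[(-73,82),(-73,258),(97,258),(97,82)],[(-73,-82),(-73,-258),(97,-258),(97,-82)],[(-110,45),(-110,-45)]]
for n,(x0,y0) in(("top",(200,95)),("scene",(195,105))):
    c=bot.camera(n); k=2.4; im=cv2.resize(c["img"][y0:y0+295,x0:x0+240],None,fx=k,fy=k,interpolation=cv2.INTER_CUBIC)
    for l in L:
        z=.113 if len(l)==2 else .115
        q=[((px(c,w)-[x0,y0]+.5)*k).astype(int) for w in sh(T,np.array([[a/1e3,b/1e3,z] for a,b in l]))]
        cv2.polylines(im,[np.array(q)],len(l)>2,(0,0,255),1)
    for i in range(0,240,20): cv2.putText(im,str(x0+i),(int(i*k),8),0,.3,(255,255,255)); cv2.line(im,(int(i*k),8),(int(i*k),14),(255,255,255))
    for i in range(0,295,20): cv2.putText(im,str(y0+i),(0,int(i*k)+4),0,.3,(255,255,255)); cv2.line(im,(20,int(i*k)),(26,int(i*k)),(255,255,255))
    im=im[:600]; cv2.imwrite(f"pics/{n}1.png",im)
E
```

```text
(no output)
```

View pics/top1.png

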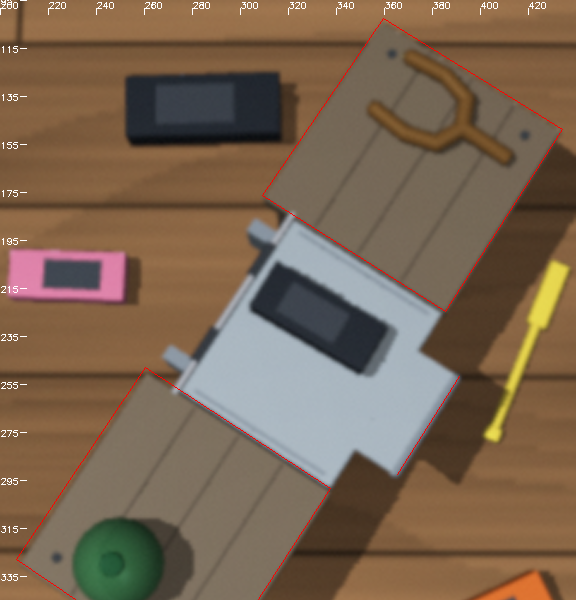

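View pics/scene1.png

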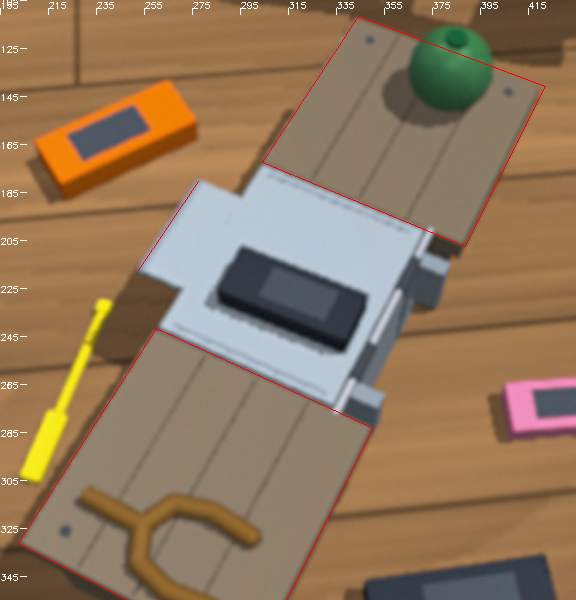

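The overlay fits well. The stone is at about shelf (0.006, -0.024), and the nearer free plank space is on the -y side: the oarlock starts at y of about -0.17, so I'll aim for y of about -0.125.

```bash
cat >> h.py <<'E'
from scipy.spatial.transform import Rotation as R
T=np.load("T.npy")
def rel(p,Rt=None):   # shelf pos (m), world rotation -> row numbers from present pose
    o=bot.observe(); q=o["orientation"]; R0=R.from_quat(np.r_[q[1:],q[0]])
    d=R0.inv().apply(sh(T,[p])[0]-o["position"])*100
    return d.round(2).tolist(),((R0.inv()*Rt).as_rotvec().round(3).tolist() if Rt is not None else 0)
def tool(tilt,flip=1):  # z: down tilted by tilt toward shelf +x ; y along shelf flip*x if tilt==None
    ex,ey,ez=sh((0,0,T[2]),np.eye(3))
    if tilt is None: z,y=-ez,flip*ex
    else: z,y=np.sin(tilt)*ex-np.cos(tilt)*ez,flip*ey
    return R.from_matrix(np.c_[np.cross(y,z),y,z])
E
python3 - <<'E'
from h import *
for f in(1,-1):
    print(rel((.006,.045,.22),tool(None,f)))
    print(R.from_rotvec(rel((0,0,0),tool(None,f))[1]).magnitude())
E
```

```text
([-49.49, -33.78, -0.14], [0.0, -0.0, 0.183])
0.183
([-49.49, -33.78, -0.14], [0.0, 0.0, -2.959])
2.959
```

Call:
drive_tool --series '[[[-5,-3.4,0],[0,0,0.02],54],[[-10,-6.8,0],[0,0,0.04],54],[[-15,-10.2,0],[0,0,0.06],54],[[-20,-13.6,0],[0,0,0.08],54],[[-25,-17,0],[0,0,0.1],54],[[-30,-20.4,0],[0,0,0.12],54],[[-35,-23.8,0],[0,0,0.14],54],[[-40,-27.3,0],[0,0,0.16],54],[[-45,-30.7,0],[0,0,0.18],54],[[-49.5,-33.8,0],[0,0,0.183],54]]'

```text
time: 2.55
position: [0.5394, 0.0054, 0.2187]
orientation: [0.0, 0.283, 0.959, 0.0]
wrist_force: [0.9, 0.9, 0.9]
gripper_width: 0.0502
```

Call:
drive_tool --series '[[[0,0,0],[0,0,0],54],[[0,0,0],[0,0,0],54],[[0,0,0],[0,0,0],54]]'

```text
time: 2.92
position: [0.5388, 0.0065, 0.2189]
orientation: [0.0, 0.283, 0.959, 0.0]
wrist_force: [-0.2, 0.5, -0.5]
gripper_width: 0.0502
```

```bash
python3 - <<'E'
from h import *
o=bot.observe(); print(o["time"],inv(T,o["position"]),o["gripper_width"],o["wrist_force"],o["qpos"].round(2)); print(rel((.006,.045,.124),tool(None)),rel((.006,-.0965,.124)))
E
```

```text
2.925 [0.0052442  0.04395355 0.21886711] 0.050229542252886165 [-0.21989145  0.52724953 -0.47405709] [-0.07  0.33  1.68  0.    1.13 -1.07]
([0.11, 0.07, 9.49], [0.0, 0.0, 0.0]) ([-14.04, 0.07, 9.49], 0)
```

Call:
drive_tool --series '[[[0,0,4],[0,0,0],54],[[0,0,7.5],[0,0,0],54],[[0,0,9.4],[0,0,0],54],[[0,0,9.4],[0,0,0],54],[[-1.5,0,9.4],[0,0,0],54],[[-2.8,0,9.4],[0,0,0],54],[[-3.6,0,9.4],[0,0,0],54],[[-4.4,0,9.4],[0,0,0],54],[[-5.2,0,9.4],[0,0,0],54],[[-6,0,9.4],[0,0,0],54]]'

```text
time: 4.18
position: [0.5896, -0.0263, 0.1249]
orientation: [0.0, 0.283, 0.959, 0.0]
wrist_force: [-2.9, 1.3, 1.9]
gripper_width: 0.0504
```

```bash
cat > look.py <<'E'
import sys; from h import *
o=bot.observe(); print(o["time"],inv(T,o["position"]).round(4),o["wrist_force"].round(1),o["qpos"].round(2))
for n in("top","scene"):
    c=bot.camera(n)
    cv2.imwrite(f"pics/{n}_{sys.argv[1]}.png",cv2.resize(c["img"][80:400,150:490],None,fx=1.8,fy=1.8))
    for d in bot.masks_of("whetstone",c):
        b=cv2.boxPoints(cv2.minAreaRect(cv2.findNonZero(d["pixels"].astype(np.uint8)))); p=inv(T,at(c,*b.mean(0),.13))
        if abs(p[0])<.1 and abs(p[1])<.25: print(n,round(d["p"],2),p.round(3),[inv(T,at(c,*q,.137))[:2].round(3).tolist() for q in b])
E
python3 look.py a; python3 -c "
from h import *;print(rel((.006,-.0965,.124)))"
```

```text
4.175 [ 0.0052 -0.0165  0.1249] [-2.9  1.3  1.9] [-0.12  0.53  1.63  0.    0.98 -1.12]
scene 0.91 [ 0.005 -0.05   0.13 ] [[-0.043, -0.078], [-0.05, -0.027], [0.056, -0.029], [0.059, -0.078]]
([-8.03, 0.08, 0.08], 0)
```

View pics/scene_a.png

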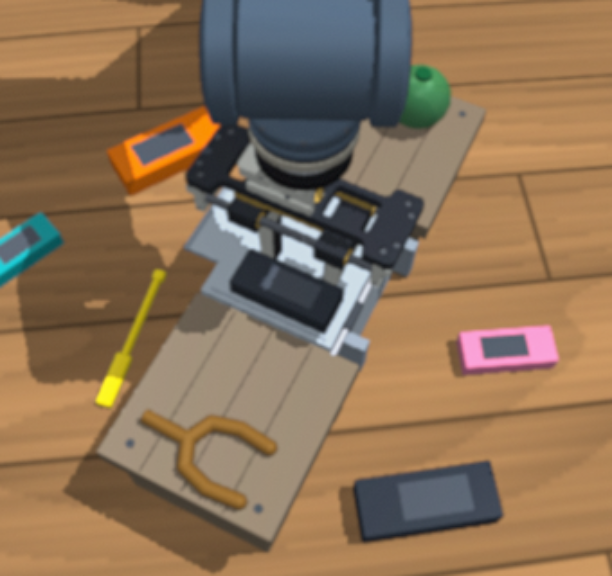

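Both fingers are on the stone's long side and it is moving straight, now at y of about -0.05. I'll continue the push.

Call:
drive_tool --series '[[[-1,0,0],[0,0,0],54],[[-2,0,0],[0,0,0],54],[[-3,0,0],[0,0,0],54],[[-4,0,0],[0,0,0],54],[[-5,0,0],[0,0,0],54],[[-6,0,0],[0,0,0],54],[[-6.8,0,0],[0,0,0],54],[[-7.5,0,0],[0,0,0],54],[[-8,0,0],[0,0,0],54],[[-8.1,0,0],[0,0,0],54]]'

```text
time: 5.62
position: [0.6575, -0.0702, 0.1247]
orientation: [0.0, 0.283, 0.959, 0.0]
wrist_force: [-1.1, 0.5, 0.4]
gripper_width: 0.0503
```

Call:
drive_tool --series '[[[0,0,0],[0,0,0],54],[[1.5,0,0],[0,0,0],54],[[2,0,-4],[0,0,0],54],[[3,0,-9],[0,0,0],54],[[3,0,-14],[0,0,0],54],[[3,0,-18],[0,0,0],0]]'

```text
time: 6.38
position: [0.6323, -0.0538, 0.3073]
orientation: [0.001, 0.283, 0.959, 0.0]
wrist_force: [0.5, 0.1, -0.4]
gripper_width: 0.0445
```

```bash
python3 look.py b; python3 - <<'E'
from h import *
# tilted tool, tip under the lip / standoff, both flips
for t in(.8,1.05):
  for f in(1,-1): print(t,f,rel((-.22,0,.16),tool(t,f)),rel((-.22,0,.3),tool(t,f)))
E
```

```text
6.375 [ 0.0053 -0.0673  0.3073] [ 0.5  0.1 -0.4] [-0.16  0.44  1.3   0.    1.4  -1.16]
scene 0.91 [ 0.006 -0.13   0.13 ] [[-0.044, -0.156], [-0.049, -0.107], [0.058, -0.109], [0.06, -0.157]]
0.8 1 ([6.75, -22.53, 14.47], [-0.626, -0.624, -1.478]) ([6.73, -22.52, 0.47], [-0.626, -0.624, -1.478])
0.8 -1 ([6.75, -22.53, 14.47], [-0.624, 0.626, 1.48]) ([6.73, -22.52, 0.47], [-0.624, 0.626, 1.48])
1.05 1 ([6.75, -22.53, 14.47], [-0.818, -0.816, -1.411]) ([6.73, -22.52, 0.47], [-0.818, -0.816, -1.411])
1.05 -1 ([6.75, -22.53, 14.47], [-0.816, 0.818, 1.412]) ([6.73, -22.52, 0.47], [-0.816, 0.818, 1.412])
```

Call:
drive_tool --series '[[[0.7,-2.3,0],[-0.062,0.063,0.148],0],[[1.4,-4.5,0.1],[-0.125,0.125,0.296],0],[[2,-6.8,0.2],[-0.187,0.188,0.444],0],[[2.7,-9,0.2],[-0.25,0.25,0.592],0],[[3.4,-11.3,0.3],[-0.312,0.313,0.74],0],[[4,-13.5,0.3],[-0.374,0.376,0.888],0],[[4.7,-15.8,0.4],[-0.437,0.438,1.036],0],[[5.4,-18,0.4],[-0.5,0.5,1.184],0],[[6,-20.3,0.4],[-0.562,0.563,1.332],0],[[6.7,-22.5,0.5],[-0.624,0.626,1.48],0]]'

```text
time: 7.82
position: [0.453, -0.2068, 0.2983]
orientation: [-0.188, 0.81, 0.437, 0.343]
wrist_force: [0.2, -0.1, 0.0]
gripper_width: 0.0006
```

Call:
drive_tool --series '[[[0,0,0],[0,0,0],0],[[0,0,0],[0,0,0],0]]'

```text
time: 8.07
position: [0.453, -0.2065, 0.2977]
orientation: [-0.188, 0.81, 0.437, 0.342]
wrist_force: [-0.6, 0.7, -0.6]
gripper_width: 0.0004
```

```bash
python3 look.py c; python3 - <<'E'
from h import *
for p in((-.22,0,.3),(-.17,0,.075),(-.09,0,.075)): print(rel(p,tool(.8,-1)))
E
```

```text
8.075 [-0.2202  0.0005  0.2977] [-0.6  0.7 -0.6] [-0.92  0.28  1.76  0.75  1.47 -0.56]
top 0.97 [ 0.004 -0.128  0.13 ] [[0.053, -0.103], [0.054, -0.15], [-0.046, -0.148], [-0.046, -0.102]]
top 0.28 [0.029 0.216 0.13 ] [[0.076, 0.228], [0.041, 0.169], [-0.018, 0.203], [0.016, 0.262]]
scene 0.95 [ 0.005 -0.13   0.13 ] [[-0.043, -0.158], [-0.049, -0.108], [0.057, -0.108], [0.06, -0.156]]
([0.11, 0.02, -0.13], [-0.0, -0.002, -0.006])
([-12.6, 0.1, 19.1], [-0.0, -0.002, -0.006])
([-7.03, 0.07, 24.85], [-0.0, -0.002, -0.006])
```

The stone is at y of about -0.126 and flat, and the tilted tool pose was reached. Next I'll go under the lip.

Call:
drive_tool --series '[[[-2.5,0,3.8],[0,0,-0.006],0],[[-5,0,7.6],[0,0,-0.006],0],[[-7.6,0,11.4],[0,0,-0.006],0],[[-10,0,15.2],[0,0,-0.006],0],[[-12.8,0,19.3],[0,0,-0.006],0],[[-12.8,0,19.3],[0,0,-0.006],0]]'

```text
time: 9.02
position: [0.4791, -0.1622, 0.0702]
orientation: [-0.189, 0.808, 0.44, 0.342]
wrist_force: [-0.4, -0.3, -0.4]
gripper_width: 0.0005
```

```bash
python3 look.py d; python3 - <<'E'
from h import *
print(rel((-.092,0,.072),tool(.8,-1)))
E
```

```text
9.025 [-0.1689  0.0026  0.0702] [-0.4 -0.3 -0.4] [-0.82  0.63  1.93  0.92  1.07 -0.91]
top 0.89 [ 0.004 -0.127  0.13 ] [[0.054, -0.104], [0.054, -0.151], [-0.048, -0.147], [-0.047, -0.1]]
scene 0.69 [ 0.006 -0.13   0.13 ] [[-0.042, -0.156], [-0.047, -0.108], [0.058, -0.11], [0.06, -0.156]]
([5.3, -0.0, 5.77], [0.002, -0.002, 0.002])
```

View pics/scene_d.png

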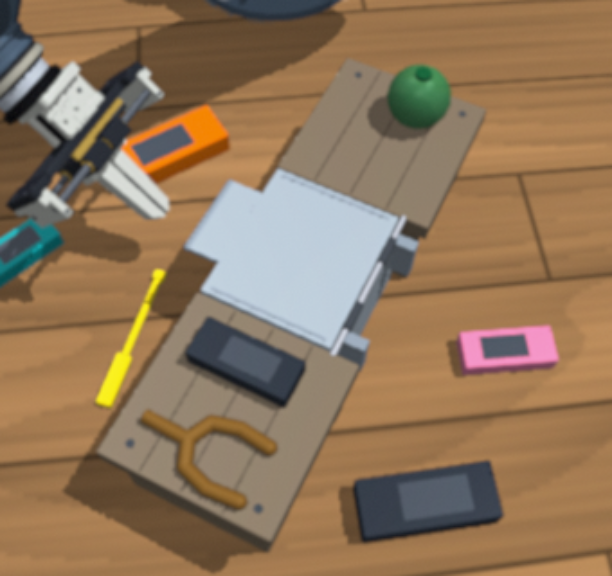

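The stone lies on the plank clear of the closed lid, and the closed fingers are in front of and below the lip. I'll go in horizontally.

Call:
drive_tool --series '[[[1.3,0,1.4],[0,0,0],0],[[2.6,0,2.8],[0,0,0],0],[[3.9,0,4.3],[0,0,0],0],[[5.3,0,5.8],[0,0,0],0],[[5.3,0,5.8],[0,0,0],0]]'

```text
time: 9.85
position: [0.5238, -0.0975, 0.0727]
orientation: [-0.185, 0.808, 0.442, 0.344]
wrist_force: [-0.5, -0.2, 0.3]
gripper_width: 0.0002
```

```bash
python3 - <<'E'
from h import *
o=bot.observe(); print(o["time"],inv(T,o["position"]).round(4),o["wrist_force"].round(1),o["qpos"].round(2))
H=np.array([.07,.113]); x=np.array([.697,.717]); z=np.array([.717,-.697])
for f in np.r_[0:1.95:.1]:
    c,s=np.cos(f),np.sin(f)
    t=H+.176*np.array([-c,s])-.0115*x+.025*z if f<.78 else H+.155*np.array([-c,s])-.003*np.array([s,c])-.0075*x
    print(round(f,2),t.round(3),rel((t[0],0,t[1]))[0])
E
```

```text
9.85 [-0.0902  0.0002  0.0727] [-0.5 -0.2  0.3] [-0.66  0.62  1.94  1.03  0.99 -0.87]
0.0 [-0.096  0.087] [0.65, 0.02, -1.44]
0.1 [-0.095  0.105] [1.97, 0.03, -2.6]
0.2 [-0.093  0.122] [3.4, 0.04, -3.62]
0.3 [-0.088  0.139] [4.93, 0.05, -4.49]
0.4 [-0.082  0.156] [6.54, 0.06, -5.21]
0.5 [-0.075  0.172] [8.21, 0.07, -5.76]
0.6 [-0.065  0.187] [9.93, 0.07, -6.14]
0.7 [-0.055  0.201] [11.67, 0.08, -6.35]
0.8 [-0.045  0.217] [13.47, 0.09, -6.79]
0.9 [-0.034  0.227] [15.02, 0.1, -6.7]
1.0 [-0.021  0.236] [16.55, 0.1, -6.45]
1.1 [-0.008  0.244] [18.05, 0.11, -6.05]
1.2 [0.006 0.251] [19.5, 0.12, -5.5]
1.3 [0.02  0.256] [20.88, 0.12, -4.81]
1.4 [0.035 0.26 ] [22.19, 0.13, -3.98]
1.5 [0.051 0.262] [23.42, 0.13, -3.03]
1.6 [0.066 0.263] [24.54, 0.14, -1.96]
1.7 [0.082 0.262] [25.55, 0.14, -0.78]
1.8 [0.097 0.259] [26.43, 0.14, 0.49]
1.9 [0.112 0.255] [27.19, 0.14, 1.84]
```

Call:
drive_tool --series '[[[0.6,0,-1.2],[0,0,0],0],[[2,0,-2.5],[0,0,0],0],[[3.4,0,-3.5],[0,0,0],0],[[4.9,0,-4.4],[0,0,0],0],[[6.5,0,-5.1],[0,0,0],0],[[8.2,0.1,-5.7],[0,0,0],0],[[9.9,0.1,-6.1],[0,0,0],0],[[11.7,0.1,-6.3],[0,0,0],0],[[12.5,0.1,-6.5],[0,0,0],0],[[12.5,0.1,-6.5],[0,0,0],0]]'

```text
time: 11.1
position: [0.5459, -0.064, 0.2083]
orientation: [-0.185, 0.808, 0.442, 0.344]
wrist_force: [0.0, -1.7, 0.2]
gripper_width: 0.0008
```

```bash
python3 look.py e; python3 - <<'E'
from h import *
H=np.array([.07,.113]); x=np.array([.697,.717])
for f in np.r_[.8:2:.1]:
    c,s=np.cos(f),np.sin(f)
    t=H+.155*np.array([-c,s])-.003*np.array([s,c])-.0075*x
    print(round(f,2),rel((t[0],0,t[1]))[0])
E
```

```text
11.1 [-5.020e-02 -2.000e-04  2.083e-01] [ 0.  -1.7  0.2] [-0.58  0.38  1.88  0.93  1.12 -0.54]
top 0.6 [ 0.004 -0.127  0.13 ] [[0.054, -0.102], [0.055, -0.15], [-0.047, -0.149], [-0.047, -0.102]]
scene 0.68 [ 0.005 -0.131  0.13 ] [[-0.043, -0.158], [-0.049, -0.109], [0.056, -0.109], [0.059, -0.156]]
0.8 [1.03, -0.01, -0.29]
0.9 [2.57, -0.0, -0.2]
1.0 [4.1, 0.0, 0.05]
1.1 [5.6, 0.01, 0.45]
1.2 [7.05, 0.01, 1.0]
1.3 [8.44, 0.02, 1.69]
1.4 [9.75, 0.02, 2.52]
1.5 [10.97, 0.03, 3.47]
1.6 [12.09, 0.03, 4.54]
1.7 [13.1, 0.03, 5.72]
1.8 [13.99, 0.03, 6.99]
1.9 [14.74, 0.04, 8.34]
```

View pics/scene_e.png

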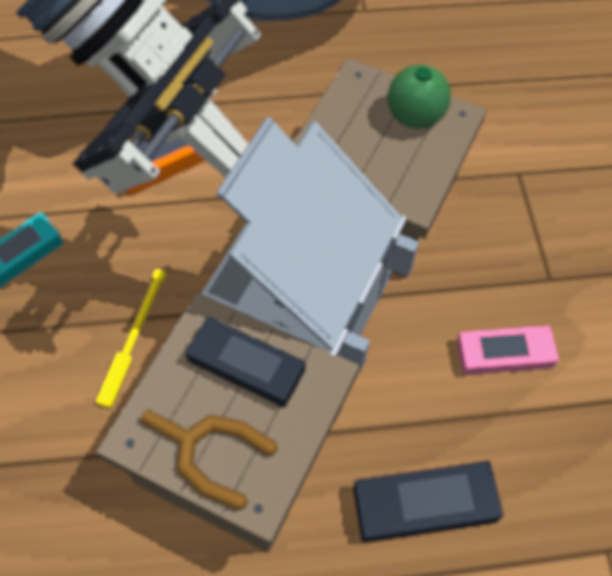

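The lid is up at roughly 0.75 rad and resting on the fingers, and nothing else has moved. I'll carry it past upright.

Call:
drive_tool --series '[[[1,0,-0.2],[0,0,0],0],[[2.6,0,-0.2],[0,0,0],0],[[4.1,0,0],[0,0,0],0],[[5.6,0,0.4],[0,0,0],0],[[7,0,1],[0,0,0],0],[[8.4,0,1.7],[0,0,0],0],[[9.7,0,2.5],[0,0,0],0],[[11,0,3.5],[0,0,0],0],[[12.1,0,4.5],[0,0,0],0],[[13.1,0,5.7],[0,0,0],0]]'

```text
time: 12.55
position: [0.6175, 0.0479, 0.2618]
orientation: [-0.185, 0.808, 0.442, 0.343]
wrist_force: [0.3, -0.2, -0.4]
gripper_width: 0.0004
```

Call:
drive_tool --series '[[[0.8,0,1.2],[0,0,0],0],[[0.8,0,1.2],[0,0,0],0],[[0.8,0,1.2],[0,0,0],0],[[0.8,0,-2],[0,0,0],0],[[0.8,0,-7],[0,0,0],0],[[0.8,0,-12],[0,0,0],0],[[0.8,0,-15],[0,0,0],0],[[0.8,0,-15],[0,0,0],0]]'

```text
time: 13.55
position: [0.5619, -0.0394, 0.3732]
orientation: [-0.184, 0.808, 0.441, 0.344]
wrist_force: [0.4, 0.4, -0.4]
gripper_width: 0.0003
```

```bash
python3 look.py f; python3 - <<'E'
from h import *
for n in("top","scene"):
    c=bot.camera(n)
    for q,z in(("float",.148),("oarlock",.129),("disgorger",.01)):
        for d in bot.masks_of(q,c)[:2]:
            b=cv2.boxPoints(cv2.minAreaRect(cv2.findNonZero(d["pixels"].astype(np.uint8)))); print(n,q,round(d["p"],2),d["extent"],inv(T,at(c,*b.mean(0),z)).round(3))
    print("lip px at 2.0", px(c,sh(T,[[.07+.18*.416,0,.113+.18*.909]])[0]).round())
E
```

```text
13.55 [-2.080e-02 -3.000e-04  3.732e-01] [ 0.4  0.4 -0.4] [-0.52  0.19  1.69  0.84  1.32 -0.19]
top 0.97 [ 0.004 -0.128  0.13 ] [[0.053, -0.103], [0.055, -0.149], [-0.047, -0.149], [-0.048, -0.103]]
scene 0.97 [ 0.005 -0.131  0.13 ] [[-0.043, -0.158], [-0.049, -0.109], [0.057, -0.109], [0.059, -0.156]]
top float 0.71 [234.6, 148.9, 87.1, 109.1] [ 0.121 -0.007  0.148]
top float 0.67 [232.6, 312.1, 38.1, 37.9] [0.027 0.214 0.148]
top oarlock 0.82 [353.0, 116.7, 58.5, 48.2] [ 0.007 -0.209  0.129]
lip px at 2.0 [252. 175.]
scene float 0.66 [364.2, 116.4, 36.6, 37.8] [0.028 0.209 0.148]
scene oarlock 0.66 [230.1, 309.7, 76.3, 54.5] [ 0.01  -0.215  0.129]
scene disgorger 0.7 [202.8, 234.0, 39.7, 73.7] [-0.145 -0.118  0.01 ]
scene disgorger 0.53 [334.8, 169.7, 91.7, 104.4] [0.088 0.105 0.01 ]
lip px at 2.0 [415. 201.]
```

View pics/scene_f.png

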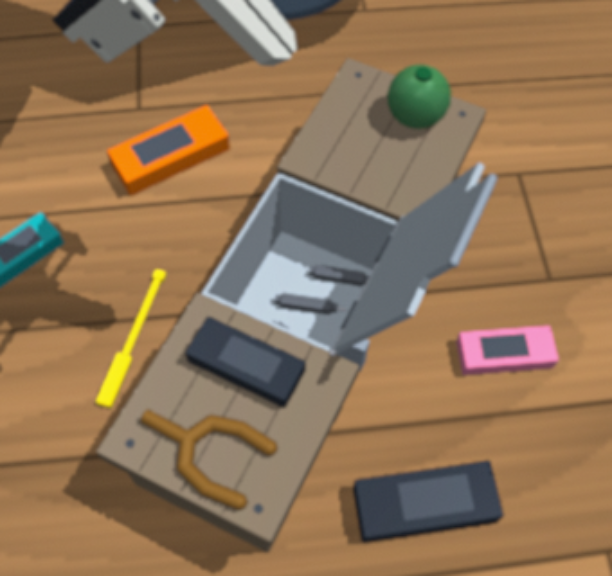

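The lid is open at its stop: the lip's middle is at crop (475,215), against (477,218) predicted for 2.0 rad. The arm is clear and everything else is in place.

```bash
python3 -c "
from h import *;print(bot.close_job(),bot.observe()['time'])"
```

```text
the job is handed in; nothing more can be done
the job is handed in; nothing more can be done
```

The whetstone is off the lid and on the plank, and the lid is flipped open. I handed the job in about 14 s into the 51 s limit; the hand-in itself gives no verdict.

- **Whetstone:** I pushed it sideways with two fingertips onto the oarlock-side plank. It lies flat with its middle at y of about -0.127 m, against the 0.102 m needed, and about 20 mm clear of the lid's edge.
- **Lid:** I lifted it under the front lip with the closed, tilted fingers and carried it past upright. In the last picture the lip's middle is within about 2 pixels of where it should be at the 2.0 rad stop.
- **Other things:** The float, oarlock and disgorger measured within about 1 mm of where they started.
- **Robot:** The fingers were withdrawn well clear, and the wrist force was near zero.

**Last-check disagreements:** The top-view network missed the disgorger. It also reported the open lid as a float and, in the scene view, probably as a disgorger. The scene picture showed the float, oarlock and disgorger where they belong.

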